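# Find and open the tilting hatch of the lab bench raceway

## Task

One of the four identical covers on top of the bench power raceway is free to tip, over the breaker; the other three are blocked by what is packed under them, and nothing shows which. With the fingertips, press the ribbed front part of the covers one after another until you find the one that rocks, then push that cover fully open, until its rear part stands up at its stop, and leave it standing open. Push only: pick nothing up, and leave the vials on the ledge and the other things on the bench where they stand.

Things in the scene. Friction and masses are not known exactly. Their poses are not given: they have to be found in the camera images.
- raceway: Bench power raceway: fixed aluminium trunking, 170 mm deep (x) x 432 mm long (y) x 90 mm high, sockets on both long faces. Origin: centre of its underside, on the bench; x points from its front (robot side) to its rear, y along it to the left, z up. In its top lie four identical covers in a row, centred at y = +150, +50, -50, -150 mm (a, b, c, d), flush with the top, 90 mm above the bench.
- ledge (a point): Middle of the fixed flat ledge on top of the raceway behind the covers (raceway x = +45 to +85 mm, 90 mm above the bench). Three small vials stand on it, each within 8 mm of a line between two covers (raceway y = +100, 0, -100 mm). In front of the covers there is only the raceway's 8 mm front wall. Axes as the raceway's.
- bays (a point): Middle of the raceway's bottom plate (4 mm thick), under the row of bays, one bay per cover: 98 mm wide, 122 mm front to back. One bay (another each time) holds only a low breaker, at most 60 mm above the bench, in its rear half; its front 65 mm is empty down to 8 mm above the bench, and its cover is free. The other three hold sealed modules reaching to 1 mm below their covers. Axes as the raceway's.
- cover_a (a joint): Tilt of cover a (leftmost seen from the robot), rad: 0 = shut and flush; grows as its front edge dips into the box and its rear edge rises; stop at 1.40 (80 degrees, rear part standing up). Pivot parallel to the raceway's y axis, at raceway x = -26 mm, z = 88 mm. A blocked cover gives about 0.03; the free one stays at whatever angle it is left (friction hinge).
- press_a (a point): Place to press cover a: on its top face amid its five grey ribs, on the centre line, 30 mm in front of the pivot; moves with it. The cover is a stiff white plate, 120 mm front to back x 96 wide x 4 thick; its front edge lies 50 mm before the pivot. Some 2 to 4 N here tips the free cover; pressing behind the pivot moves none. Axes as the raceway's when shut.
- rear_a (a point): Middle of the rear edge of cover a, half-way through its thickness, 70 mm behind the pivot; it moves with the cover. Axes as the raceway's when shut.
- cover_b (a joint): Tilt of cover b (second from the left seen from the robot), rad: 0 = shut and flush; grows as its front edge dips into the box and its rear edge rises; stop at 1.40 (80 degrees, rear part standing up). Pivot parallel to the raceway's y axis, at raceway x = -26 mm, z = 88 mm. A blocked cover gives about 0.03; the free one stays at whatever angle it is left (friction hinge).
- press_b (a point): Place to press cover b: on its top face amid its five grey ribs, on the centre line, 30 mm in front of the pivot; moves with it. The cover is a stiff white plate, 120 mm front to back x 96 wide x 4 thick; its front edge lies 50 mm before the pivot. Some 2 to 4 N here tips the free cover; pressing behind the pivot moves none. Axes as the raceway's when shut.
- rear_b (a point): Middle of the rear edge of cover b, half-way through its thickness, 70 mm behind the pivot; it moves with the cover. Axes as the raceway's when shut.
- cover_c (a joint): Tilt of cover c (third from the left seen from the robot), rad: 0 = shut and flush; grows as its front edge dips into the box and its rear edge rises; stop at 1.40 (80 degrees, rear part standing up). Pivot parallel to the raceway's y axis, at raceway x = -26 mm, z = 88 mm. A blocked cover gives about 0.03; the free one stays at whatever angle it is left (friction hinge).
- press_c (a point): Place to press cover c: on its top face amid its five grey ribs, on the centre line, 30 mm in front of the pivot; moves with it. The cover is a stiff white plate, 120 mm front to back x 96 wide x 4 thick; its front edge lies 50 mm before the pivot. Some 2 to 4 N here tips the free cover; pressing behind the pivot moves none. Axes as the raceway's when shut.
- rear_c (a point): Middle of the rear edge of cover c, half-way through its thickness, 70 mm behind the pivot; it moves with the cover. Axes as the raceway's when shut.
- cover_d (a joint): Tilt of cover d (rightmost seen from the robot), rad: 0 = shut and flush; grows as its front edge dips into the box and its rear edge rises; stop at 1.40 (80 degrees, rear part standing up). Pivot parallel to the raceway's y axis, at raceway x = -26 mm, z = 88 mm. A blocked cover gives about 0.03; the free one stays at whatever angle it is left (friction hinge).
- press_d (a point): Place to press cover d: on its top face amid its five grey ribs, on the centre line, 30 mm in front of the pivot; moves with it. The cover is a stiff white plate, 120 mm front to back x 96 wide x 4 thick; its front edge lies 50 mm before the pivot. Some 2 to 4 N here tips the free cover; pressing behind the pivot moves none. Axes as the raceway's when shut.
- rear_d (a point): Middle of the rear edge of cover d, half-way through its thickness, 70 mm behind the pivot; it moves with the cover. Axes as the raceway's when shut.
- vial0: Bystander, loose: amber glass vial with black cap, 25 mm across, 46 mm tall, on the raceway's rear ledge. Origin: centre of its underside. To be left alone.
- vial1: Bystander, loose: clear glass vial with blue cap, 25 mm across, 46 mm tall, on the raceway's rear ledge. Origin: centre of its underside. To be left alone.
- vial2: Bystander, loose: amber glass vial with white cap, 25 mm across, 46 mm tall, on the raceway's rear ledge. Origin: centre of its underside. To be left alone.
- dish: Bystander, loose: clear lidded culture dish, 92 mm across, 17 mm tall, on the bench to the left of the raceway. Origin: centre of its underside. To be left alone.
- beaker: Bystander, loose: clear glass beaker, 72 mm across, 95 mm tall, on the bench to the left of the raceway. Origin: centre of its underside. To be left alone.
- tiprack: Bystander, loose: black pipette-tip rack, 120 x 82 x 54 mm, on the bench to the right of the raceway. Origin: centre of its underside. To be left alone.
- washbottle: Bystander, loose: white wash bottle with red nozzle, 68 mm across, 185 mm tall, on the bench to the right and in front of the raceway. Origin: centre of its underside. To be left alone.

How it is judged:
By the outcome, as a careful person would: the job done as asked, in the order asked, and still so for the second after the job is handed in, with the robot touching nothing.
It also fails if it takes over 48 s, if anything falls off the work surface, if the arm or the gripper's body presses on something with over 40 N, if the wrist force passes 120 N, or if a joint passes its speed limit or range.

## Robot

A 7-joint arm with a two-finger parallel gripper is mounted at the origin on the work surface. World frame = base frame: x ahead of the robot, y to its left, z up, the work surface at z = 0. Lengths are in m, angles in degrees, forces in N, time in s.
With the tool pointing down it reaches from about 0.425 to 1.025 m from the base axis. Payload 3.6 kg.
Tool frame: the origin (TCP) lies midway between the tips of the shut fingers; the grasp point (between the pads) lies manip.hold_point_z behind it (manip.hold_point_z is the distance from the TCP to the grasp point, in m); z points along the fingers, x is the direction in which the jaws open and shut, and the axes are right-handed (so a half turn about z gives the same grasp; the last joint's range is limited). The gripper opens to 85 mm and grips with 20 to 120 N. Pads are 22 mm wide; open, the fingers measure 114 mm over their backs; the gripper's body (76 mm by 85 mm) begins 54 mm behind the grasp point. The pads swing forward as they close: fully open they stand 13 mm farther back than shut.
Start: joints at [-71.018, 33.873, 2.773, 92.16, -1.908, 54.013, -1.931], TCP at [0.299, 0.661, 0.231] pointing down, gripper open.
Joint ranges: [-153.93, 153.93], [-27.13, 128.08], [-72.61, 78.16], [10.71, 143.7], [-87.88, 267.88], [4.46, 118.87], [-176.78, 176.78]. Speed limits (degrees/s): [147.25, 147.25, 180, 180, 180, 180, 180].

## Interface

Orientations are given as a 3x3 rotation matrix whose columns are the frame's x, y, z axes.
In Python, from workcell import manip gives the robot as it stands.
- The arm moves only by the shell command python3 -m pendant 'ROWS' [FORCE]. ROWS is JSON, a list of rows, each an object of numbers: "wx", "wy", "wz": the turn, a rotation vector about the tool's x, y, z in degrees; "dx", "dy", "dz": the shift along the tool's x, y, z in mm; "claw": the finger opening in mm, from 0 to 85.4. A call has 1 to 5 rows; each row is the pose to reach, as a shift and turn from the pose measured when the call began, along the tool's axes at that moment; what a row does not reach only later rows make up. A row lasts 1/8 s, in which the tool goes at most 62.5 mm and 10.7 degrees, less where a joint would pass 70% of its speed; a pose out of reach is approached as far as the arm can. A call with a gripper value outside its range is refused whole. The fingers move at their own pace and stop on an object; FORCE is the grip in N (left out, the last holds). Time passes only in rows, so rows that repeat a pose let the fingers close. It gives the time, the measured TCP pose, the force and the opening at its end, in the units of the state.
- manip.sense(): the state, without advancing time (a new reading comes with each control period).
- manip.read_camera(name): name is "side" or "top" or "wrist"; returns the picture (384x512x3 uint8, red, green, blue); there is no depth.
- manip.camera_info(name): a dict with "intrinsics" (3x3 intrinsics, pixels), "world_from_camera" (4x4, takes a point from camera to world coordinates). Camera axes: x right, y down, z forward; pixel columns grow to the right and rows downward; lengths in m; the calibration is good to about 2 mm. A picture is of the moment at which its call begins: read the wrist's pose just before it. camera_info takes no time and is no camera call; for the wrist camera it gives the pose at the moment of the call.
- manip.finish_job(): hands the job in, once; it reports no verdict.
Trained networks look in the newest picture that a camera, given by its name, has taken for a name from the list of things; names that differ only in an ending like _2 or _b are one class to them, and where a whole thing is asked for, a point or a joint stands for the part that bears it (a point fixed in the world has none). Each returns a list of dicts, best first, with "confidence" (0 to 1); they miss things now and then, are a little off and sometimes report something else, mostly with a low value. They report only what shows in the picture. A call takes as long as a camera call.
- manip.outline_of(camera, query): "region" (384x512 bool, what is visible of it) and "pixel" ([column, row] in pixels, amid what is visible of it).
- manip.landmark_of(camera, query): "pixel" ([column, row] in pixels: a listed point, or the origin of a listed thing).
The state is a dict: "time_s": time; "joint_pos": joint angles; "qd": joint speeds; "joint_efforts": joint torques, N m; "tool_pos": TCP position; "tcp_rot": TCP orientation; "force": force on the tool from outside, world axes, zero at the start; "ft_torque": the same for the moment, N m; "width": finger opening in m.
Only numpy, scipy, OpenCV 4.12 (cv2) and the standard library are available. Lean on these libraries where they do the work, as an engineer would, in place of code of your own. Each camera call takes 0.05 s, during which the arm holds its last target.

## Working session

There is one attempt and no reset: what is moved stays moved. The work goes in short steps, Python scripts to look and compute and a shell command to move; the robot and the scene stay as the last step left them, time stands still between calls to the robot, and variables do not carry over. Pictures are saved under pics/ and viewed, and the job is handed in when it is done.

```bash
mkdir -p pics; ls
cat > h.py <<'E'
import numpy as np, cv2
from workcell import manip
def snap(n,f):
    im=manip.read_camera(n); cv2.imwrite('pics/'+f,im[:,:,::-1]); return im
def ray(n,px,T=None):
    ci=manip.camera_info(n); K=np.array(ci["intrinsics"]); T=np.array(ci["world_from_camera"]) if T is None else T
    d=T[:3,:3]@np.linalg.solve(K,[px[0],px[1],1]); return T[:3,3],d
def onz(n,px,z):
    o,d=ray(n,px); return o+d*(z-o[2])/d[2]
def proj(n,p):
    ci=manip.camera_info(n); K=np.array(ci["intrinsics"]); T=np.linalg.inv(np.array(ci["world_from_camera"]))
    q=K@(T[:3,:3]@np.array(p)+T[:3,3]); return q[:2]/q[2]
E
python3 - <<'E'
from h import *
np.set_printoptions(precision=4,suppress=True)
s=manip.sense()
print(s['time_s'],s['tool_pos'],np.array(s['tcp_rot']),s['force'],s['width'],manip.hold_point_z)
for n in['side','top','wrist']:
    snap(n,n+'0.png'); print(n,manip.camera_info(n))
    for q in['press_a','rear_a','raceway']:
        for r in manip.landmark_of(n,q): print(n,q,r['pixel'],r['confidence'])
print(manip.sense()['time_s'])
E
```

```text
pics
0.0 [0.2985 0.6598 0.2301] [[ 0.4121  0.9112 -0.0008]
 [ 0.9112 -0.4121 -0.0021]
 [-0.0023  0.0001 -1.    ]] [0.5985 0.0355 0.4965] 0.08567677907440083 0.0187
side {'intrinsics': array([[460.7543,   0.    , 261.0245],
       [  0.    , 460.7543, 187.0719],
       [  0.    ,   0.    ,   1.    ]]), 'world_from_camera': array([[ 0.9265, -0.2386,  0.2909,  0.127 ],
       [-0.3762, -0.6055,  0.7014, -0.931 ],
       [ 0.0088, -0.7593, -0.6507,  0.9191],
       [ 0.    ,  0.    ,  0.    ,  1.    ]])}
side press_a [264.1, 192.5] 0.83
side press_a [279.4, 219.4] 0.79
side press_a [255.3, 169.3] 0.72
side press_a [244.9, 152.0] 0.58
side rear_a [279.3, 146.0] 0.87
side rear_a [315.7, 208.2] 0.83
side rear_a [300.9, 189.0] 0.79
side rear_a [283.5, 165.2] 0.65
side rear_a [245.1, 153.8] 0.28
side rear_a [319.4, 195.1] 0.21
side raceway [280.0, 197.7] 0.73
side raceway [292.7, 328.1] 0.37
top {'intrinsics': array([[484.8143,   0.    , 241.7077],
       [  0.    , 484.8143, 192.3834],
       [  0.    ,   0.    ,   1.    ]]), 'world_from_camera': array([[-0.0247, -0.9929,  0.1163,  0.3292],
       [-0.9997,  0.0244, -0.0043, -0.0146],
       [ 0.0014, -0.1164, -0.9932,  1.5775],
       [ 0.    ,  0.    ,  0.    ,  1.    ]])}
top press_a [191.3, 191.6] 0.97
top press_a [224.2, 193.6] 0.85
top press_a [256.2, 189.4] 0.76
top press_a [193.3, 159.2] 0.69
top press_a [291.7, 191.5] 0.67
top rear_a [259.4, 160.4] 0.87
top rear_a [193.6, 155.8] 0.62
top rear_a [291.3, 161.7] 0.57
top raceway [241.0, 177.3] 0.8
wrist {'intrinsics': array([[318.9565,   0.    , 254.7132],
       [  0.    , 318.9565, 194.1512],
       [  0.    ,   0.    ,   1.    ]]), 'world_from_camera': array([[ 0.4121,  0.8774,  0.2456,  0.2365],
       [ 0.9111, -0.3968, -0.1113,  0.6897],
       [-0.0002,  0.2696, -0.963 ,  0.3738],
       [ 0.    ,  0.    ,  0.    ,  1.    ]])}
0.6
```

View images.

View pics/side0.png

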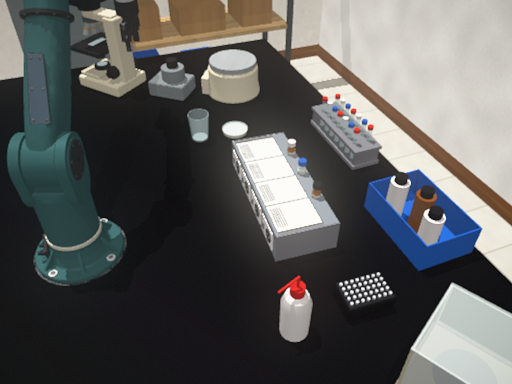

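View pics/top0.png

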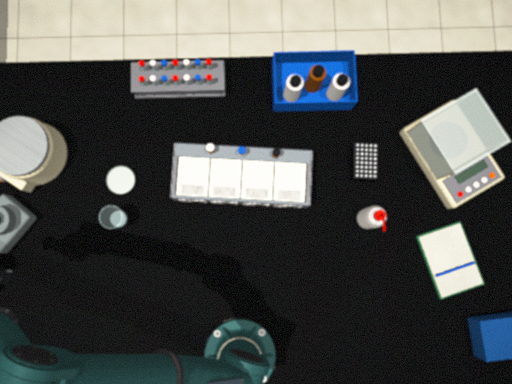

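Run:
```python
from h import *
np.set_printoptions(precision=4,suppress=True)
for p in [(191.3,191.6),(224.2,193.6),(256.2,189.4),(291.7,191.5),(259.4,160.4),(193.6,155.8),(291.3,161.7)]: print('top',onz('top',p,.09))
for p in [(264.1,192.5),(279.4,219.4),(255.3,169.3),(244.9,152.0),(279.3,146),(315.7,208.2),(300.9,189),(283.5,165.2)]: print('side',onz('side',p,.09))
```

```text
top [0.5096 0.1346 0.09  ]
top [0.5009 0.0331 0.09  ]
top [ 0.5115 -0.0661  0.09  ]
top [ 0.5023 -0.1756  0.09  ]
top [ 0.6022 -0.0786  0.09  ]
top [0.6218 0.126  0.09  ]
top [ 0.5957 -0.1777  0.09  ]
side [ 0.497  -0.0615  0.09  ]
side [ 0.4937 -0.1723  0.09  ]
side [0.512 0.042 0.09 ]
side [0.5137 0.1321 0.09  ]
side [0.6236 0.1226 0.09  ]
side [ 0.5994 -0.1691  0.09  ]
side [ 0.5969 -0.0852  0.09  ]
side [0.596  0.0298 0.09  ]
```

Run:
```python
from h import *
from scipy.optimize import least_squares
np.set_printoptions(precision=4,suppress=True)
A=[((191.3,191.6),-56,150,'top'),((224.2,193.6),-56,50,'top'),((256.2,189.4),-56,-50,'top'),((291.7,191.5),-56,-150,'top'),((259.4,160.4),44,-50,'top'),((193.6,155.8),44,150,'top'),((291.3,161.7),44,-150,'top'),
((264.1,192.5),-56,-50,'side'),((279.4,219.4),-56,-150,'side'),((255.3,169.3),-56,50,'side'),((244.9,152.0),-56,150,'side'),((279.3,146),44,150,'side'),((315.7,208.2),44,-150,'side'),((300.9,189),44,-50,'side'),((283.5,165.2),44,50,'side')]
W=np.array([onz(c,p,.09)[:2] for p,x,y,c in A]); B=np.array([(x/1000,y/1000) for p,x,y,c in A])
def f(v):
    c,s=np.cos(v[2]),np.sin(v[2]); return ((B@np.array([[c,-s],[s,c]]).T+v[:2]-W)).ravel()
r=least_squares(f,[.55,0,0],loss='soft_l1',f_scale=.005)
print(r.x[:2],np.degrees(r.x[2]));print(r.fun.reshape(-1,2))
# draw on images
v=r.x;c,s=np.cos(v[2]),np.sin(v[2])
for n in['top','side']:
    im=cv2.imread(f'pics/{n}0.png')
    k=4
    x0,y0=(165,130) if n=='top' else (225,125)
    crop=cv2.resize(im[y0:y0+135,x0:x0+155],None,fx=k,fy=k,interpolation=cv2.INTER_CUBIC)
    def P(x,y,z=.09): 
        q=proj(n,[v[0]+c*x-s*y,v[1]+s*x+c*y,z]); return tuple(int(a) for a in (q-[x0,y0]+.5)*k)
    R=[(-.085,.216),(.085,.216),(.085,-.216),(-.085,-.216)]
    for i in range(4): cv2.line(crop,P(*R[i]),P(*R[(i+1)%4]),(0,0,255),1)
    for y in(.15,.05,-.05,-.15): cv2.circle(crop,P(-.056,y),4,(0,255,0),1); cv2.circle(crop,P(.044,y),4,(255,0,0),1)
    cv2.imwrite(f'pics/{n}fit.png',crop)
```

```text
[ 0.5613 -0.0215] -3.700696978607829
[[ 0.0055 -0.0027]
 [ 0.0078 -0.001 ]
 [-0.0093 -0.0017]
 [-0.0066  0.008 ]
 [-0.0002  0.0044]
 [-0.0069 -0.0006]
 [-0.0002  0.0038]
 [ 0.0052 -0.0063]
 [ 0.0021  0.0047]
 [-0.0034 -0.01  ]
 [ 0.0014 -0.0003]
 [-0.0087  0.0028]
 [-0.0038 -0.0049]
 [ 0.0051  0.011 ]
 [ 0.0124 -0.0042]]
```

View pics/topfit.png

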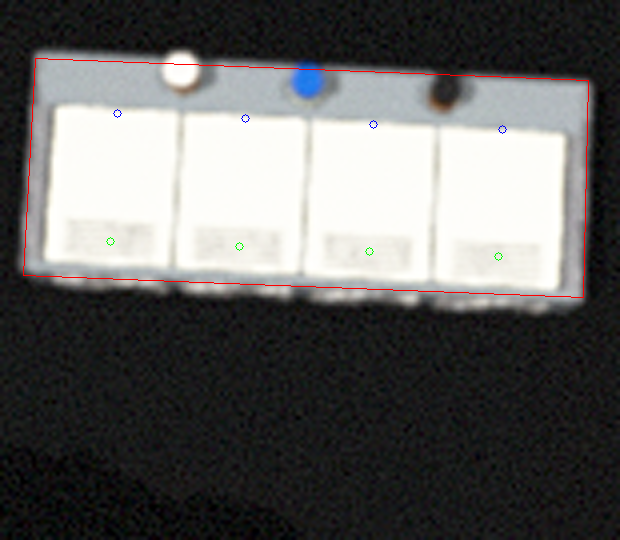

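View pics/sidefit.png

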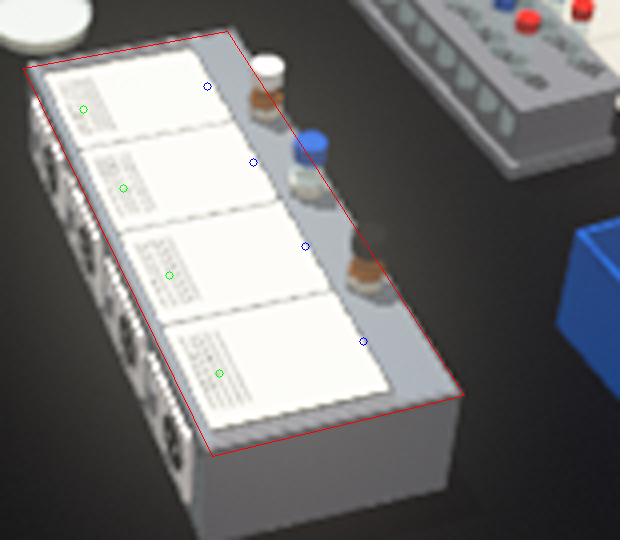

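```bash
python3 -m pendant '[{"dx":-391,"dy":417,"dz":40,"wz":-20.6,"claw":0},{"dx":-391,"dy":417,"dz":40,"wz":-20.6,"claw":0},{"dx":-391,"dy":417,"dz":40,"wz":-20.6,"claw":0},{"dx":-391,"dy":417,"dz":40,"wz":-20.6,"claw":0},{"dx":-391,"dy":417,"dz":40,"wz":-20.6,"claw":0}]' 20
cat > st.py <<'E'
from h import *
import sys
np.set_printoptions(precision=4,suppress=True)
V=np.array([.563,-.0215]);yaw=np.radians(-3.7)
def st(target=None,lean=None):
    s=manip.sense();R=np.array(s['tcp_rot']);p=np.array(s['tool_pos'])
    c,sn=np.cos(yaw),np.sin(yaw)
    l=np.array([[c,sn],[-sn,c]])@(p[:2]-V)
    print('t',s['time_s'],'tcp',p,'race',l*1000,p[2]*1000,'F',s['force'],'w',s['width']); print(R); print('q',np.array(s['joint_pos']))
    if target is not None:
        w=np.array([*(np.array([[c,-sn],[sn,c]])@np.array(target[:2])/1000+V),target[2]/1000])
        print('shift mm',R.T@(w-p)*1000)
    if lean is not None:
        a=np.radians(lean);x=np.array([-sn,c,0]);z=np.array([c*np.sin(a),sn*np.sin(a),-np.cos(a)]);y=np.cross(z,x)
        print('turn',cv2.Rodrigues(R.T@np.column_stack([x,y,z]))[0].ravel()*180/np.pi)
a=[float(x) for x in sys.argv[1:]]
st(a[:3] if len(a)>2 else None, a[3] if len(a)>3 else None)
E
python3 st.py -56 150 130 0
```

```text
t 0.6 tcp [0.2988 0.6606 0.2313] race [-307.6784  663.5903] 231.31887266557916 F [ 0.4422 -0.344   0.2354] w 0.08517959158398454
[[ 0.4121  0.9111  0.    ]
 [ 0.9111 -0.4121  0.    ]
 [ 0.      0.     -1.    ]]
q [-71.0175  33.8716   2.772   92.1609  -1.9086  54.0135  -1.9313]
shift mm [-391.9265  416.5458  101.3198]
turn [  0.0003  -0.0001 -20.6377]invalid input at $[0]: expected keys wx, wy, wz, dx, dy, dz, claw
```

```bash
python3 -m pendant '[{"dx":-391,"dy":417,"dz":40,"wx":0,"wy":0,"wz":-20.6,"claw":0},{"dx":-391,"dy":417,"dz":40,"wx":0,"wy":0,"wz":-20.6,"claw":0},{"dx":-391,"dy":417,"dz":40,"wx":0,"wy":0,"wz":-20.6,"claw":0},{"dx":-391,"dy":417,"dz":40,"wx":0,"wy":0,"wz":-20.6,"claw":0},{"dx":-391,"dy":417,"dz":40,"wx":0,"wy":0,"wz":-20.6,"claw":0}]' 20
python3 st.py -56 150 150 0
```

```text
time_s: 1.23
tool_pos: [0.4191, 0.3708, 0.2098]
tcp_rot: [[0.065, 0.998, 0.001], [0.998, -0.065, 0.001], [0.001, 0.001, -1.0]]
force: [1.0, 0.7, 0.5]
width: 0.0002
t 1.225 tcp [0.4191 0.3708 0.2098] race [-168.9489  382.2213] 209.78355840129274 F [0.9957 0.7149 0.4883] w 0.00015067618353803978
[[ 0.0652  0.9979  0.0011]
 [ 0.9979 -0.0652  0.0007]
 [ 0.0008  0.001  -1.    ]]
q [-44.4959  23.5773  -2.1889 114.8271   1.3423  41.5457  38.7551]
shift mm [-232.193   113.0463   59.7092]
turn [ 0.0582 -0.0467 -0.039 ]
```

```bash
python3 -m pendant '[{"dx":-232,"dy":113,"dz":40,"wx":0,"wy":0,"wz":0,"claw":0},{"dx":-232,"dy":113,"dz":60,"wx":0,"wy":0,"wz":0,"claw":0},{"dx":-232,"dy":113,"dz":60,"wx":-10,"wy":0,"wz":0,"claw":0},{"dx":-232,"dy":113,"dz":60,"wx":-20,"wy":0,"wz":0,"claw":0},{"dx":-232,"dy":113,"dz":60,"wx":-25,"wy":0,"wz":0,"claw":0}]' 20
python3 st.py -56 150 110 20
python3 -c "
from h import *
snap('wrist','w1.png');snap('side','s1.png')"
```

```text
time_s: 1.85
tool_pos: [0.5048, 0.1331, 0.1504]
tcp_rot: [[0.083, 0.939, 0.333], [0.996, -0.069, -0.054], [-0.028, 0.336, -0.941]]
force: [-0.5, 0.2, -0.0]
width: -0.0002
t 1.85 tcp [0.5048 0.1331 0.1504] race [-68.0619 150.5418] 150.44465826165296 F [-0.4859  0.2361 -0.0263] w -0.00024788650414931204
[[ 0.0834  0.9392  0.3331]
 [ 0.9961 -0.0693 -0.054 ]
 [-0.0276  0.3363 -0.9413]]
q [-39.2275  23.9563  16.4361 134.4096  35.7643   7.4843  25.4942]
shift mm [ 0.8038 -2.2401 42.1413]
turn [-0.3528  1.8568 -0.4832]
```

View pics/w1.png

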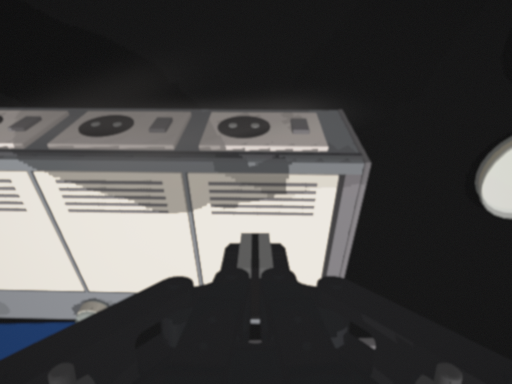

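View pics/s1.png

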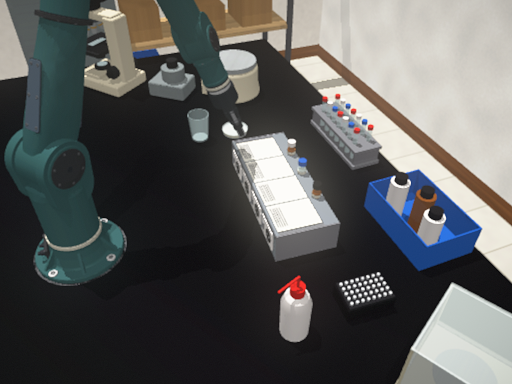

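```bash
python3 st.py -58 150 96 5
```

```text
t 1.95 tcp [0.5066 0.139  0.1512] race [-66.6047 156.5305] 151.23637738398793 F [0.5371 0.8986 0.1385] w 9.274464319407171e-05
[[ 0.0742  0.9393  0.335 ]
 [ 0.997  -0.0622 -0.0462]
 [-0.0226  0.3374 -0.9411]]
q [-39.1023  23.9307  15.8293 134.0768  35.3797   7.5534  25.9609]
shift mm [ -5.1979 -10.5263  55.0448]
turn [14.7162  1.3865 -0.2651]
```

```bash
python3 -m pendant '[{"dx":-5,"dy":-5,"dz":25,"wx":9,"wy":1,"wz":0,"claw":0},{"dx":-5,"dy":-10.5,"dz":50,"wx":14.7,"wy":1.4,"wz":0,"claw":0},{"dx":-5,"dy":-10.5,"dz":55,"wx":14.7,"wy":1.4,"wz":0,"claw":0},{"dx":-5,"dy":-10.5,"dz":55,"wx":14.7,"wy":1.4,"wz":0,"claw":0}]'
python3 st.py -58 150 84 5
```

```text
time_s: 2.45
tool_pos: [0.5165, 0.1328, 0.096]
tcp_rot: [[0.071, 0.994, 0.088], [0.997, -0.071, -0.002], [0.005, 0.088, -0.996]]
force: [-0.7, 1.1, -0.3]
width: -0.0001
t 2.45 tcp [0.5165 0.1328 0.096 ] race [-56.3181 150.988 ] 96.01372405567612 F [-0.7444  1.09   -0.3413] w -0.00011555742047538901
[[ 0.0708  0.9936  0.0877]
 [ 0.9975 -0.071  -0.0015]
 [ 0.0047  0.0876 -0.9961]]
q [-10.7432  31.3007 -12.8372 125.2245  24.3353  21.1541  41.917 ]
shift mm [-1.055  -2.7215 11.8159]
turn [ 0.0278 -0.2369 -0.3831]
```

```bash
for i in 1; do python3 -m pendant '[{"dx":0,"dy":0,"dz":4,"wx":0,"wy":0,"wz":0,"claw":0},{"dx":0,"dy":0,"dz":4,"wx":0,"wy":0,"wz":0,"claw":0}]'; python3 -m pendant '[{"dx":0,"dy":0,"dz":2,"wx":0,"wy":0,"wz":0,"claw":0},{"dx":0,"dy":0,"dz":2,"wx":0,"wy":0,"wz":0,"claw":0}]';done
```

```text
time_s: 2.7
tool_pos: [0.5164, 0.134, 0.0923]
tcp_rot: [[0.068, 0.994, 0.088], [0.998, -0.069, -0.001], [0.005, 0.088, -0.996]]
force: [-0.3, 0.6, 0.0]
width: 0.0
time_s: 2.95
tool_pos: [0.5163, 0.1348, 0.0906]
tcp_rot: [[0.067, 0.994, 0.089], [0.998, -0.067, -0.001], [0.005, 0.088, -0.996]]
force: [-0.3, 0.8, 0.3]
width: 0.0001
```

```bash
python3 -m pendant '[{"dx":0,"dy":0,"dz":2,"wx":0,"wy":0,"wz":0,"claw":0},{"dx":0,"dy":0,"dz":2,"wx":0,"wy":0,"wz":0,"claw":0}]'; python3 -m pendant '[{"dx":0,"dy":0,"dz":1.5,"wx":0,"wy":0,"wz":0,"claw":0},{"dx":0,"dy":0,"dz":1.5,"wx":0,"wy":0,"wz":0,"claw":0}]'
```

```text
time_s: 3.2
tool_pos: [0.5163, 0.1349, 0.0886]
tcp_rot: [[0.067, 0.994, 0.088], [0.998, -0.067, -0.001], [0.005, 0.088, -0.996]]
force: [-0.1, 0.1, 2.1]
width: -0.0
time_s: 3.45
tool_pos: [0.5163, 0.1349, 0.087]
tcp_rot: [[0.067, 0.994, 0.088], [0.998, -0.067, -0.001], [0.005, 0.088, -0.996]]
force: [-1.0, -1.3, 0.6]
width: -0.0002
```

```bash
python3 -m pendant '[{"dx":0,"dy":0,"dz":2,"wx":0,"wy":0,"wz":0,"claw":0},{"dx":0,"dy":0,"dz":2,"wx":0,"wy":0,"wz":0,"claw":0}]'; python3 -m pendant '[{"dx":0,"dy":0,"dz":2,"wx":0,"wy":0,"wz":0,"claw":0},{"dx":0,"dy":0,"dz":2,"wx":0,"wy":0,"wz":0,"claw":0}]'; python3 -c "
from h import *
snap('wrist','w2.png');snap('side','s2.png')"
```

```text
time_s: 3.7
tool_pos: [0.5165, 0.1349, 0.0848]
tcp_rot: [[0.067, 0.994, 0.088], [0.998, -0.067, -0.001], [0.005, 0.088, -0.996]]
force: [0.1, 0.8, 2.0]
width: -0.0001
time_s: 3.95
tool_pos: [0.5168, 0.1349, 0.0827]
tcp_rot: [[0.067, 0.994, 0.088], [0.998, -0.067, -0.001], [0.005, 0.088, -0.996]]
force: [-0.2, 0.9, 1.8]
width: 0.0001
```

View pics/w2.png

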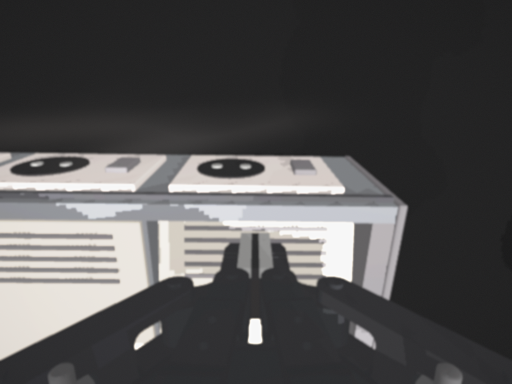

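View pics/s2.png

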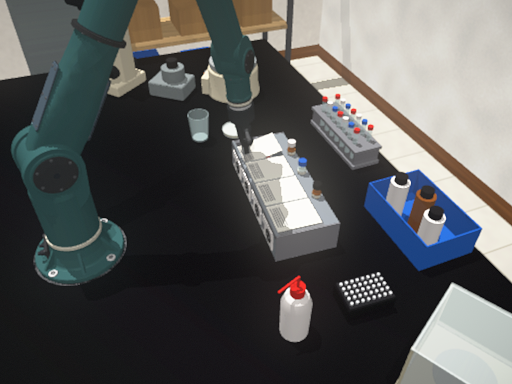

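```bash
for w in "-56 151 76 8" "-56 150 69 12" "-53.4 150 63 15"; do python3 st.py $w | grep -E "race|shift|turn"; done
```

```text
t 4.05 tcp [0.5167 0.1348 0.0827] race [-56.2502 153.0276] 82.6845012237449 F [-1.2334 -0.139   1.7081] w -0.00017603625709025855
shift mm [-2.0587 -0.3326  6.6714]
turn [-2.9593 -0.2555 -0.1602]
t 4.05 tcp [0.5167 0.1348 0.0827] race [-56.2502 153.0276] 82.6845012237449 F [-1.2334 -0.139   1.7081] w -0.00017603625709025855
shift mm [-3.0919 -0.9449 13.6397]
turn [-6.9593 -0.2499 -0.1691]
t 4.05 tcp [0.5167 0.1348 0.0827] race [-56.2502 153.0276] 82.6845012237449 F [-1.2334 -0.139   1.7081] w -0.00017603625709025855
shift mm [-3.1145  1.1179 19.8449]
turn [-9.9593 -0.2455 -0.1757]
```

```bash
python3 -m pendant '[{"dx":-1,"dy":-0.2,"dz":3.5,"wx":-1.5,"wy":-0.2,"wz":0,"claw":0},{"dx":-2,"dy":-0.3,"dz":6.7,"wx":-3,"wy":-0.2,"wz":0,"claw":0},{"dx":-2.5,"dy":-0.6,"dz":10,"wx":-5,"wy":-0.2,"wz":0,"claw":0},{"dx":-3,"dy":-0.9,"dz":13.6,"wx":-7,"wy":-0.2,"wz":0,"claw":0},{"dx":-3,"dy":-0.9,"dz":13.6,"wx":-7,"wy":-0.2,"wz":0,"claw":0}]'
python3 -c "
from h import *
snap('wrist','w3.png');snap('side','s3.png')"
for w in "-53.4 150 63 15" "-48.5 150 59.2 18" "-43.1 150 57 20" ; do python3 st.py $w | grep -E "race|shift|turn|q"; done
```

```text
time_s: 4.68
tool_pos: [0.516, 0.1321, 0.0687]
tcp_rot: [[0.066, 0.976, 0.207], [0.998, -0.064, -0.014], [-0.0, 0.207, -0.978]]
force: [-0.2, 0.5, 0.7]
width: 0.0002
t 4.775 tcp [0.5169 0.132  0.069 ] race [-55.8928 150.1975] 68.97910520627343 F [-0.3398  0.3225 -0.8378] w 9.725130014719849e-05
q [-24.7557  33.2158   3.4124 130.7957  32.5453   6.1436  31.9911]
shift mm [-0.1974  1.194   6.3669]
turn [-2.9852 -0.0234 -0.153 ]
t 4.775 tcp [0.5169 0.132  0.069 ] race [-55.8928 150.1975] 68.97910520627343 F [-0.3398  0.3225 -0.8378] w 9.725130014719849e-05
q [-24.7557  33.2158   3.4124 130.7957  32.5453   6.1436  31.9911]
shift mm [-0.189   5.1957 11.1037]
turn [-5.9852 -0.0194 -0.1536]
t 4.775 tcp [0.5169 0.132  0.069 ] race [-55.8928 150.1975] 68.97910520627343 F [-0.3398  0.3225 -0.8378] w 9.725130014719849e-05
q [-24.7557  33.2158   3.4124 130.7957  32.5453   6.1436  31.9911]
shift mm [-0.1778 10.0194 14.3796]
turn [-7.9852 -0.0168 -0.1539]
```

View pics/w3.png

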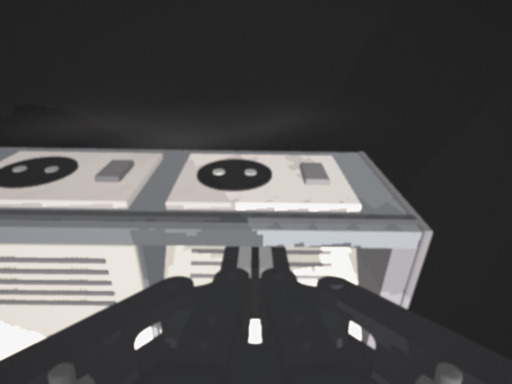

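View pics/s3.png

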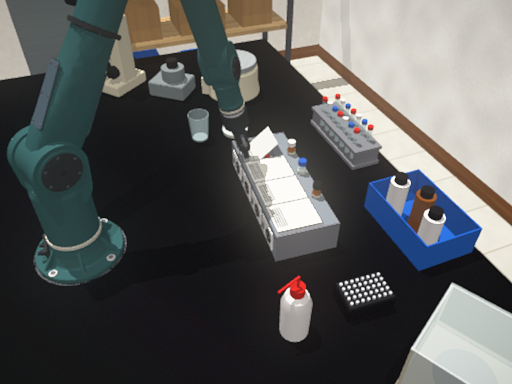

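```bash
python3 -m pendant '[{"dx":0,"dy":0.6,"dz":3.2,"wx":-1.5,"wy":0,"wz":0,"claw":0},{"dx":0,"dy":1.2,"dz":6.4,"wx":-3,"wy":0,"wz":0,"claw":0},{"dx":0,"dy":3.2,"dz":8.8,"wx":-4.5,"wy":0,"wz":0,"claw":0},{"dx":0,"dy":5.2,"dz":11.1,"wx":-6,"wy":0,"wz":0,"claw":0},{"dx":0,"dy":5.2,"dz":11.1,"wx":-6,"wy":0,"wz":0,"claw":0}]'
python3 -c "
from h import *
snap('wrist','w4.png');snap('side','s4.png')"
for w in  "-43.1 150 57 20" ; do python3 st.py $w ; done
```

```text
time_s: 5.4
tool_pos: [0.5239, 0.1309, 0.059]
tcp_rot: [[0.068, 0.949, 0.309], [0.998, -0.065, -0.02], [0.001, 0.31, -0.951]]
force: [-3.1, -2.5, -0.1]
width: -0.0002
t 5.5 tcp [0.524  0.131  0.0589] race [-48.8014 149.6603] 58.911672385417404 F [-0.111  -0.1997 -0.1435] w -0.00022316033282776329
[[ 0.0674  0.9491  0.3076]
 [ 0.9977 -0.0648 -0.0187]
 [ 0.0022  0.3081 -0.9513]]
q [-16.2047  34.7644  -9.5718 133.4729 106.9526  14.0457 -42.7203]
shift mm [0.3516 4.8338 3.5759]
turn [-2.053  -0.0666 -0.1942]
```

View pics/s4.png

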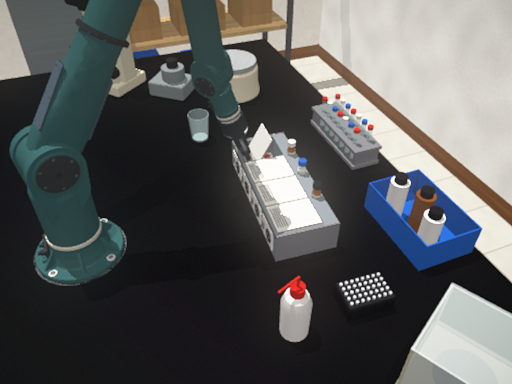

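```bash
python3 -m pendant '[{"dx":0,"dy":1.6,"dz":1.2,"wx":-0.7,"wy":0,"wz":0,"claw":0},{"dx":0,"dy":3.2,"dz":2.4,"wx":-1.4,"wy":0,"wz":0,"claw":0},{"dx":0,"dy":4.8,"dz":3.6,"wx":-2,"wy":0,"wz":0,"claw":0},{"dx":0,"dy":4.8,"dz":3.6,"wx":-2,"wy":0,"wz":0,"claw":0}]'
python3 -c "
from h import *
snap('wrist','w5.png');im=snap('side','s5.png')
cv2.imwrite('pics/s5c.png',cv2.resize(im[100:200,200:330,::-1],None,fx=5,fy=5,interpolation=cv2.INTER_CUBIC))"
for w in  "-41 150 57 20" ; do python3 st.py $w ; done
```

```text
time_s: 6.0
tool_pos: [0.5291, 0.1307, 0.0566]
tcp_rot: [[0.067, 0.938, 0.339], [0.998, -0.064, -0.021], [0.002, 0.34, -0.94]]
force: [-2.3, 0.9, -0.7]
width: -0.0003
t 6.1 tcp [0.5293 0.1306 0.0567] race [-43.4867 149.6356] 56.74206392754 F [-2.5467 -0.3163 -0.1146] w -1.1149835739110496e-05
[[ 0.0673  0.9381  0.3397]
 [ 0.9977 -0.064  -0.0209]
 [ 0.0021  0.3404 -0.9403]]
q [-13.4032  35.6144 -13.6729 133.949  112.2008  18.144  -47.7631]
shift mm [0.3717 2.4248 0.6043]
turn [-0.1005 -0.0584 -0.1882]
```

View pics/s5c.png

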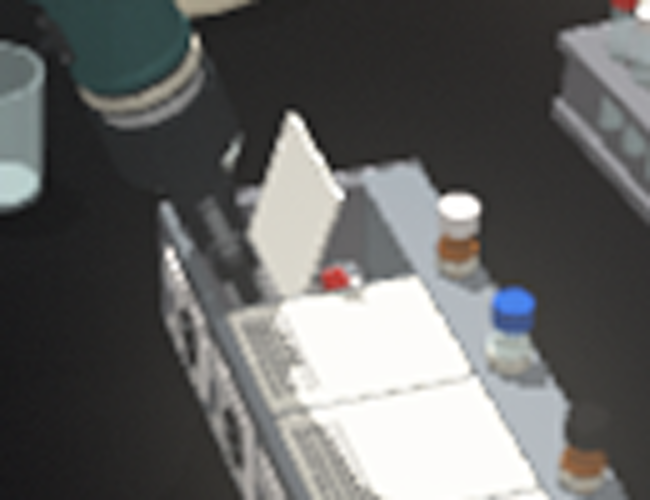

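View pics/w5.png

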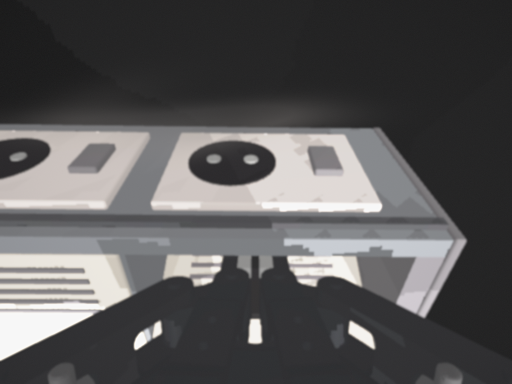

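```bash
python3 -m pendant '[{"dx":0,"dy":1.4,"dz":0.6,"wx":0,"wy":0,"wz":0,"claw":0},{"dx":0,"dy":2.4,"dz":0.8,"wx":-0.5,"wy":0,"wz":0,"claw":0},{"dx":0,"dy":2.4,"dz":0.8,"wx":-0.5,"wy":0,"wz":0,"claw":0}]'
python3 -m pendant '[{"dx":0,"dy":1.4,"dz":0.6,"wx":0,"wy":0,"wz":0,"claw":0},{"dx":0,"dy":1.9,"dz":0.8,"wx":0,"wy":0,"wz":0,"claw":0},{"dx":0,"dy":1.9,"dz":0.8,"wx":0,"wy":0,"wz":0,"claw":0}]'
python3 -c "
from h import *
im=snap('side','s6.png')
cv2.imwrite('pics/s6c.png',cv2.resize(im[100:200,200:330,::-1],None,fx=5,fy=5,interpolation=cv2.INTER_CUBIC))"
for w in  "-41 150 57 20" ; do python3 st.py $w ; done
```

```text
time_s: 6.48
tool_pos: [0.5321, 0.1305, 0.0569]
tcp_rot: [[0.067, 0.935, 0.348], [0.998, -0.064, -0.022], [0.002, 0.349, -0.937]]
force: [-2.0, -0.0, -1.7]
width: -0.0
time_s: 6.85
tool_pos: [0.5333, 0.1304, 0.0566]
tcp_rot: [[0.067, 0.935, 0.347], [0.998, -0.063, -0.021], [0.002, 0.348, -0.938]]
force: [-5.4, -0.5, 0.3]
width: -0.0002
t 6.9 tcp [0.5333 0.1304 0.0566] race [-39.4369 149.6667] 56.63284859433458 F [-4.7078  0.7228  0.843 ] w 0.0003229470439634065
[[ 0.0668  0.9354  0.3473]
 [ 0.9978 -0.0634 -0.0213]
 [ 0.0021  0.348  -0.9375]]
q [-13.012   35.8075 -14.063  133.755  112.9086  18.676  -48.2285]
shift mm [ 0.3305 -1.3386 -0.8877]
turn [ 0.3623 -0.0697 -0.1647]
```

View pics/s6c.png

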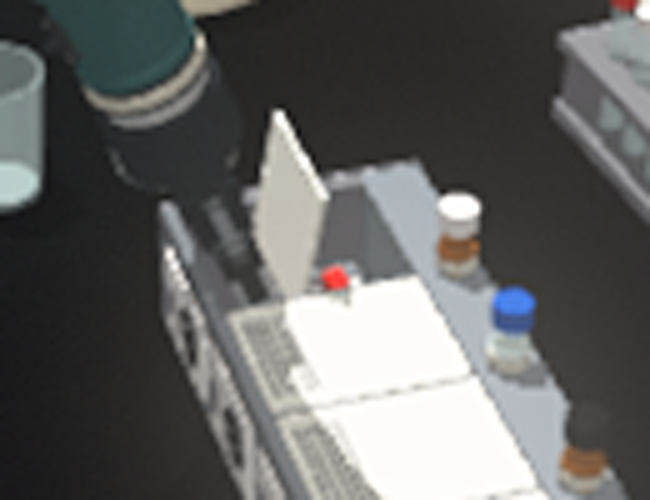

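```bash
python3 -m pendant '[{"dx":0,"dy":1.4,"dz":0.6,"wx":0,"wy":0,"wz":0,"claw":0},{"dx":0,"dy":2.8,"dz":1,"wx":0,"wy":0,"wz":0,"claw":0},{"dx":0,"dy":2.8,"dz":1,"wx":0,"wy":0,"wz":0,"claw":0}]'
python3 -m pendant '[{"dx":0,"dy":1.4,"dz":0.6,"wx":0,"wy":0,"wz":0,"claw":0},{"dx":0,"dy":2.8,"dz":1,"wx":0,"wy":0,"wz":0,"claw":0},{"dx":0,"dy":2.8,"dz":1,"wx":0,"wy":0,"wz":0,"claw":0}]'
python3 -c "
from h import *
im=snap('side','s7.png')
cv2.imwrite('pics/s7c.png',cv2.resize(im[100:200,200:330,::-1],None,fx=5,fy=5,interpolation=cv2.INTER_CUBIC))"
python3 st.py
```

```text
time_s: 7.28
tool_pos: [0.5334, 0.1304, 0.0564]
tcp_rot: [[0.065, 0.937, 0.344], [0.998, -0.062, -0.02], [0.003, 0.344, -0.939]]
force: [-9.5, 0.2, 6.6]
width: 0.0002
time_s: 7.65
tool_pos: [0.5335, 0.1304, 0.0564]
tcp_rot: [[0.064, 0.938, 0.34], [0.998, -0.061, -0.019], [0.003, 0.341, -0.94]]
force: [-10.4, -0.3, 8.3]
width: 0.0004
t 7.7 tcp [0.5335 0.1304 0.0564] race [-39.2843 149.6811] 56.39755717360864 F [-11.0508  -0.3318   8.1904] w 0.00030492149730569656
[[ 0.0639  0.9381  0.3404]
 [ 0.9979 -0.0611 -0.0189]
 [ 0.003   0.3409 -0.9401]]
q [-13.3387  35.7297 -13.3631 133.5277 112.1922  17.7662 -47.247 ]
```

View pics/s7c.png

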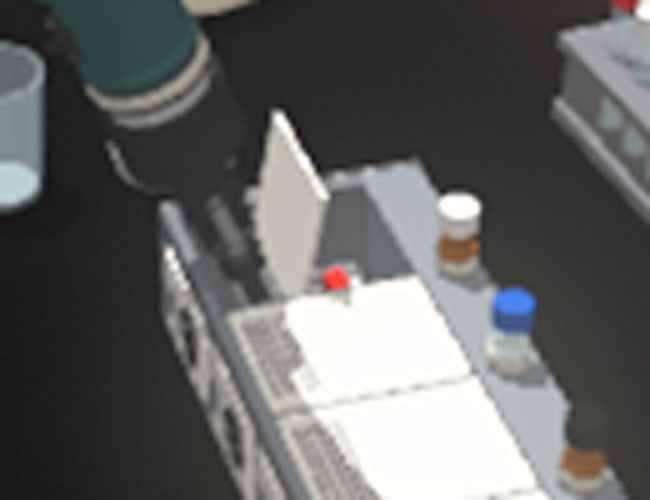

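Run:
```python
from h import *
V=np.array([.563,-.0215]);yaw=np.radians(-3.7);c,s=np.cos(yaw),np.sin(yaw)
for dx in(-.002,0):
  for ph in(1.2,1.3,1.4):
    o=[]
    for y in(.102,.198):
        x=-.026+.07*np.cos(ph)+dx; z=.088+.07*np.sin(ph)
        q=proj('side',[V[0]+c*x-s*y,V[1]+s*x+c*y,z]); o.append(((q-[200,100]+.5)*5).round())
    print(dx,ph,*o)
print(manip.sense()['ft_torque'])
```

```text
-0.002 1.2 [343. 204.] [291. 118.]
-0.002 1.3 [332. 202.] [281. 116.]
-0.002 1.4 [321. 202.] [270. 116.]
0 1.2 [346. 203.] [295. 117.]
0 1.3 [335. 202.] [284. 116.]
0 1.4 [324. 202.] [273. 115.]
[-0.01792786  1.84329449 -0.08029713]
```

```bash
python3 -m pendant '[{"dx":0,"dy":-3,"dz":0,"wx":0,"wy":0,"wz":0,"claw":0},{"dx":0,"dy":-5,"dz":0,"wx":0,"wy":0,"wz":0,"claw":0},{"dx":0,"dy":-5,"dz":-15,"wx":0,"wy":0,"wz":0,"claw":0},{"dx":0,"dy":-6,"dz":-40,"wx":0,"wy":0,"wz":0,"claw":0},{"dx":0,"dy":-8,"dz":-70,"wx":0,"wy":0,"wz":0,"claw":0}]'
python3 -m pendant '[{"dx":0,"dy":-5,"dz":-20,"wx":0,"wy":0,"wz":0,"claw":0},{"dx":0,"dy":-5,"dz":-60,"wx":0,"wy":0,"wz":0,"claw":0},{"dx":0,"dy":-5,"dz":-60,"wx":0,"wy":0,"wz":0,"claw":0}]'
python3 -c "
from h import *
im=snap('side','s8.png');snap('top','t8.png')
cv2.imwrite('pics/s8c.png',cv2.resize(im[100:220,200:340,::-1],None,fx=5,fy=5,interpolation=cv2.INTER_CUBIC))"
python3 st.py
```

```text
time_s: 8.32
tool_pos: [0.5037, 0.1319, 0.1203]
tcp_rot: [[0.065, 0.937, 0.342], [0.998, -0.062, -0.02], [0.003, 0.343, -0.939]]
force: [0.4, 0.3, -0.5]
width: -0.0001
time_s: 8.7
tool_pos: [0.4797, 0.1336, 0.1768]
tcp_rot: [[0.066, 0.936, 0.345], [0.998, -0.063, -0.02], [0.003, 0.346, -0.938]]
force: [-0.4, 0.4, -0.7]
width: -0.0001
t 8.8 tcp [0.4799 0.1336 0.1768] race [-92.8924 149.3979] 176.80351444459546 F [ 0.1951  0.059  -0.5797] w 0.0003614668463311227
[[ 0.0663  0.9359  0.3458]
 [ 0.9978 -0.0637 -0.0188]
 [ 0.0044  0.3463 -0.9381]]
q [-23.0946  18.4555  -4.7879 136.1316  56.6971  13.9758   4.6649]
```

View pics/s8c.png

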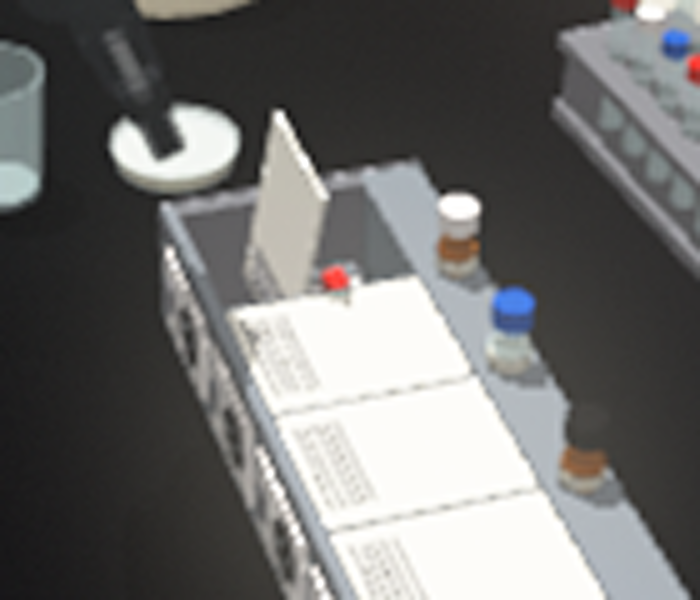

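View pics/t8.png

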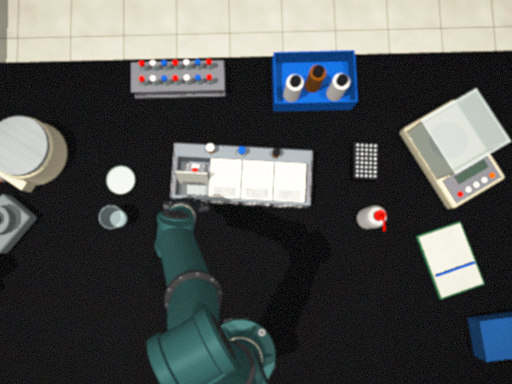

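```bash
python3 -c "
from workcell import manip
print(max(abs(manip.sense()['qd']))); print(manip.finish_job())"
```

```text
3.5151440697427785
the job is handed in; nothing more can be done
None
```

Cover a is standing fully open at its stop, and the job has been handed in. It was the first cover I pressed, and it rocked at about 2 N, so I never pressed b, c or d. I then followed it down and pushed it open with the shut fingertips leaning about 20°.

- **At the stop:** the tip stopped moving while the push rose to about 11 N along x (about 14 N in all).
- **Angle:** the rear corners in the side picture lie within about 1 pixel of where they should be at 1.40 rad. That agrees to about 0.03 rad and rests on my fitted raceway pose, which is good to 2–4 mm.
- **After backing off:** the cover stayed at the same place in the picture. The fingers are clear of everything and the force reading is near zero.
- **Other things:** the vials, dish, beaker, tip rack and wash bottle look unmoved in the side and top pictures. I compared these by eye only.
- **Time:** about 8.8 s of the 48 s.
- **Handing in:** the arm still showed a small leftover joint speed, about 3.5 degrees/s at most, while holding its pose clear of the scene.

No check failed or disagreed.

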